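# Bring a filter station into service on the standby line

### The arm

A 7-joint arm with a two-finger parallel gripper is mounted at the origin on the work surface. World frame = base frame: x ahead of the robot, y to its left, z up, the work surface at z = 0. Lengths are in m, angles in rad, forces in N, time in s.
With the tool pointing down it reaches from about 0.425 to 0.825 m from the base axis. Payload 3.6 kg.
Tool frame: the origin (TCP) lies on the centre line of the jaws, within the pads' length; the fingertips stand 22 mm ahead of it and the grasp point (between the pads) lies 3 mm ahead of it (arm.tip_reach is the distance from the TCP to the fingertips, in m); z points along the fingers, y is the direction in which the jaws open and shut (so a half turn about z gives the same grasp; the last joint's range is limited). The gripper opens to 85 mm and grips with 20 to 120 N. Pads are 22 mm wide; open, the fingers measure 114 mm over their backs; the gripper's body (76 mm by 85 mm) begins 54 mm behind the grasp point. The pads swing forward as they close: fully open they stand 13 mm farther back than shut.
Start: joints at [-0.026, 0.615, -0.013, 1.423, 0.008, 1.103, -0.04], TCP at [0.65, 0, 0.253] pointing down, gripper open.
Joint ranges: [-3.12, 3.12], [-0.3, 2.06], [-1.34, 1.32], [0.26, 2.42], [-1.36, 4.5], [0.01, 1.98], [-2.84, 2.84]. Speed limits (rad/s): [2.79, 2.79, 3.14, 3.14, 3.14, 3.14, 3.14].

### API

Orientations are given as a unit quaternion [x, y, z, w].
In Python, from rig import arm gives the robot as it stands.
- The arm moves only by the tool send_rows, never from a script. Its argument "targets" is a list of rows, each an object of numbers: "tx", "ty", "tz": the shift along the tool's x, y, z in m; "wx", "wy", "wz": the turn, a rotation vector about the tool's x, y, z in rad; "claw": the closure, from -1 (fully open) to 1 (shut). A call has 1 to 12 rows; each row shifts and turns the commanded pose from where the row before left it, along the tool's axes as they then stand; what a row does not reach is not made up. A row lasts 1/10 s, in which the tool goes at most 50 mm and 8.59 degrees, less where a joint would pass 70% of its speed; a pose out of reach is approached as far as the arm can. A call with a gripper value outside its range is refused whole. The fingers move at their own pace and stop on an object; "force" is the grip in N (left out, the last holds). Time passes only in rows, so rows that do not move let the fingers close. It gives the time, the measured TCP pose, the force and the opening at its end, in the units of the state.
- arm.sense(): the state, without advancing time (a new reading comes with each control period).
- arm.get_image(name): name is "scene" or "side" or "wrist"; returns a dict with "frame" (480x640x3 uint8, blue, green, red), "depth" (480x640 float32, m along the optical axis (not along the pixel's ray), 0 where there is no reading), "fov_y" (degrees; the focal length in pixels is half the picture's height over the tangent of half this angle, whatever the lens; pixels are square), "cx", "cy" (the principal point, pixels), "origin" and "rotation" of the camera in the world; the wrist camera has in their place "T_tool_cam" (4x4, takes a point from camera to tool coordinates, whose origin is the TCP and whose axes are the flange's). Camera axes: x right, y up, looking along -z (the intrinsics and any distortion apply to the point x, -y, -z); pixel columns grow to the right and rows downward; lengths in m; the calibration is good to about 2 mm. A picture is of the moment at which its call begins: read the wrist's pose just before it.
- arm.finish_job(): hands the job in, once; it reports no verdict.
The state is a dict: "clock": time; "joint_pos": joint angles; "qd": joint speeds; "joint_torque": joint torques, N m; "ee_pos": TCP position; "tcp_rot": TCP orientation; "contact_force": force on the tool from outside, world axes, zero at the start; "wrist_torque": the same for the moment, N m; "opening": finger opening in m.
Only numpy, scipy, OpenCV 4.12 (cv2) and the standard library are available. Lean on these libraries where they do the work, as an engineer would, in place of code of your own. Each camera call takes 0.05 s, during which the arm holds its last target.

### The job

Bring the filter station into service: fold its red-handled clamp fully down over the funnel, then move the changeover handle from the blue side to centre off, pause there for a good second, and take it fully over to the yellow side. Then start the pump by pushing the green bar hidden under the white lip of the controller fully up from below. Leave the other things on the bench where they are.

Things in the scene. Friction and masses are not known exactly. Their poses are not given: they have to be found in the camera images.
- station: Filter station fixed to the bench: blue base 150 x 110 x 18 mm, steel funnel 96 mm across on a stem, its closed top at 145 mm, clamp post at the far (+x) end. Origin: centre of the underside, under the funnel; x points away from the robot along the clamp arm, z up. It stands to the left or to the right; the changeover switch is on the other side.
- clamp_hinge (a point): Pivot of the clamp arm, on the station 70 mm behind the funnel's axis, 162 mm above the bench; the pivot runs along the station's y.
- clamp_grip (a point): Point on the top face of the clamp's red handle, on its centre line, 170 mm from the pivot along the arm and 8 mm off the pivot's plane. The red handle is 80 mm long (120 to 200 mm from the pivot), 30 mm wide, 16 mm thick. Moves with the arm.
- clamp (a joint): Clamp arm angle in rad: 0 = fully down, level across the funnel, pointing to the station's -x (towards the robot); grows as the arm is raised (up to 1.3). Starts raised by 0.6 to 0.95. The stiff pivot stays where it is left and takes about 2 to 3 N at the handle.
- switchbox: Changeover switch fixed to the bench: grey box 140 x 140 x 50 mm with a black top plate (54 mm high) marked by a blue strip at +y, a white strip in the middle (centre off) and a yellow strip at -y. Origin: centre of the underside; x away from the robot, y left, z up. To the left or to the right.
- changeover_pivot (a point): Pivot of the changeover handle, 68 mm above the bench in the middle of the box; the pivot runs along the box's x.
- changeover_grip (a point): Middle of the red cross bar of the changeover handle: a bar of 18 mm diameter, 100 mm long, parallel to the box's x, carried on two 10 mm rods at 45 mm either side of its middle (free underneath between them). It is 100 mm from the pivot.
- changeover (a joint): Changeover handle angle in rad: 0 = upright, centre off; -0.6 = fully over to the blue side (box's +y, left); +0.6 = fully over to the yellow side (box's -y, right). Starts at -0.6 to -0.45. Stays wherever it is left; takes about 2.5 N at the bar; no detents.
- controller: Pump controller fixed to the bench, in the middle, farther from the robot: blue upright body 144 mm wide, front face at x = 0, on a 15 mm high foot reaching to x = -70 mm, with a white head that overhangs the front as a lip; the space between foot and lip is open. A green strip on the lip's top lies right above the start bar. Origin: on the bench under the blue front face; x away from the robot, y left.
- lip_edge (a point): Middle of the lip's lower front edge, at x = -70 mm, z = 168 mm of the controller. The lip is 150 mm wide along the controller's y and 25 mm thick (top at 193 mm); from 60 mm behind this edge the head rises to 223 mm.
- start_bar_axis (a point): Axis, mid-length, of the green start bar's rounded lower edge (12 mm radius, 90 mm long along the controller's y). Unpressed it is at x = -48 mm, z = 140 mm of the controller: lowest edge 40 mm below the lip's underside, its front 10 mm behind the lip's front. A finger tilted some 45 degrees, pointing forwards and down, reaches it from the front beneath the lip.
- start_bar (a joint): Travel of the start bar in m: 0 = out (down), 0.008 = pushed fully up. It takes about 4 N to push up and stays where it is pushed (it does not spring back).
- dishes: Stack of three clear dishes, 60 mm across, 44 mm high, loose, left or right in front of the controller. Leave alone. Origin: centre of the underside.
- jar: Amber jar with red lid, 52 mm across, 60 mm high, loose, on the other side in front of the controller. Leave alone. Origin: centre of the underside.
- meter: Black hand-held meter with blue keys, 150 x 75 mm, 64 mm high at its far end, loose, in front. Leave alone. Origin: centre of the underside.
- flask: Glass bottle with red cap, 72 mm across, 150 mm high, loose, beside the controller. Leave alone. Origin: centre of the underside.
- beaker: Glass beaker, 72 mm across, 90 mm high, loose, on the controller's other side. Leave alone. Origin: centre of the underside.
- tray: White tray 100 x 140 x 30 mm, loose, front right. Leave alone. Origin: centre of the underside.
- spatula: Steel spatula 170 mm long lying front left, loose. Leave alone. Origin: under its middle.

How it is judged:
On the way, in this order (a step that is already met when the one before it is completed fails the run):
1. the clamp is folded fully down (within 0.08 rad) (value of joint clamp below 0.08 rad), for 0.2 s.
2. the changeover handle rests at centre off (within 0.12 rad of upright) for 0.8 s (value of joint changeover between -0.12 and 0.12 rad), for 0.8 s.
3. the changeover handle is fully over to the yellow side (beyond 0.5 rad) (value of joint changeover above 0.5 rad), for 0.2 s.
4. the green bar is pushed fully up (beyond 6 of its 8 mm) (value of joint start_bar above 0.006 m), for 0.2 s.
At the end, for the whole second after the job is handed in: The clamp is down (within 0.08 rad of level), the changeover handle is fully over to the yellow side (beyond 0.5 rad) and the green start bar is up (beyond 6 mm of its 8 mm travel) (value of joint clamp below 0.08 rad and value of joint changeover above 0.5 rad and value of joint start_bar above 0.006 m); the robot touches nothing.
It fails at once if a loose thing on the bench is shifted by more than 30 mm (distance of any of dishes, jar, meter, flask, beaker, tray, spatula from where it was at the start of the episode above 0.03 m).
It fails at once if a loose upright thing is tipped (angle between any of dishes, jar, meter, flask, beaker, tray's own z axis and vertical above 0.4 rad).
It also fails if it takes over 61 s, if anything falls off the work surface, if the arm or the gripper's body presses on something with over 40 N, if the wrist force passes 120 N, or if a joint passes its speed limit or range.

## Working session

There is one attempt and no reset: what is moved stays moved. The work goes in short steps, Python scripts to look and compute and a tool call to move; the robot and the scene stay as the last step left them, time stands still between calls to the robot, and variables do not carry over. Pictures are saved under pics/ and viewed, and the job is handed in when it is done.

Besides the shell and the picture viewer there is one more tool, called after "Request:" as name(argument=value, ...) on one line, values as JSON. send_rows: Moves the arm, as the interface text tells. Its arguments: {"type":"object","properties":{"targets":{"type":"array","items":{"type":"object","properties":{"tx":{"type":"number"},"ty":{"type":"number"},"tz":{"type":"number"},"wx":{"type":"number"},"wy":{"type":"number"},"wz":{"type":"number"},"claw":{"type":"number"}}}},"force":{"type":"number"}},"required":["targets"]}

```bash
ls; mkdir -p pics; cat > h.py <<'E'
import numpy as np, cv2
from rig import arm
from scipy.spatial.transform import Rotation as R
def grab(n):
    s=arm.sense(); im=arm.get_image(n); return s,im
def cloud(im,s=None):
    d=im["depth"]; H,W=d.shape
    f=H/2/np.tan(np.radians(im["fov_y"])/2)
    u,v=np.meshgrid(np.arange(W),np.arange(H))
    P=np.stack([(u-im["cx"])/f*d,-(v-im["cy"])/f*d,-d],-1)
    if "origin" in im:
        Rm=np.array(im["rotation"]); 
        if Rm.size==4: Rm=R.from_quat(Rm).as_matrix()
        W_=P@Rm.T+np.array(im["origin"])
    else:
        T=np.array(im["T_tool_cam"]); W_=P@T[:3,:3].T+T[:3,3]
        W_=W_@R.from_quat(s["tcp_rot"]).as_matrix().T+np.array(s["ee_pos"])
    W_[d==0]=np.nan
    return W_
E
python3 - <<'E'
from h import *
for n in ["scene","side","wrist"]:
    s,im=grab(n); cv2.imwrite(f"pics/{n}0.png",im["frame"])
    print(n,{k:v for k,v in im.items() if k not in("frame","depth")})
    np.savez(f"{n}0.npz",W=cloud(im,s),bgr=im["frame"])
print(arm.sense())
E
```

```text
pics
scene {'fov_y': 50.075002686890464, 'cx': 316.89291338018836, 'cy': 238.38572946412205, 'origin': array([ 1.2419507 , -0.65687869,  1.03787033]), 'rotation': array([0.35135598, 0.15811854, 0.37077343, 0.84502933])}
side {'fov_y': 46.9445944298699, 'cx': 327.55243797923475, 'cy': 239.65277111244995, 'origin': array([0.27390319, 0.83790768, 0.86953604]), 'rotation': array([-0.06720305,  0.42554911,  0.89307662, -0.12963739])}
wrist {'fov_y': 59.59080625410183, 'cx': 315.91493232262644, 'cy': 236.22863199353498, 'T_tool_cam': array([[-4.25263196e-04,  9.52305432e-01,  3.05146166e-01,
         7.91920998e-02],
       [ 9.99999609e-01,  1.68207660e-04,  8.68691763e-04,
        -1.77396412e-04],
       [ 7.75931962e-04,  3.05146416e-01, -9.52305131e-01,
        -1.21490676e-01],
       [ 0.00000000e+00,  0.00000000e+00,  0.00000000e+00,
         1.00000000e+00]])}
{'clock': 0.15, 'joint_pos': array([-0.02648778,  0.61570737, -0.01260181,  1.42454791,  0.00812368,
        1.10346315, -0.04040585]), 'qd': array([-0.00020457, -0.00353625,  0.0022433 , -0.00387704,  0.00114388,
       -0.00067766, -0.00013528]), 'joint_torque': array([ 9.62922204e-04, -4.69657230e+01,  2.59976937e-01, -1.71251339e+01,
        1.01253757e-02,  7.07855565e-03,  2.07303725e-05]), 'ee_pos': array([ 6.49434155e-01, -7.36043284e-06,  2.52391952e-01]), 'tcp_rot': array([ 0.7070906 ,  0.7071222 , -0.00075149, -0.00071543]), 'contact_force': array([-0.67728876,  0.51441416, -0.41293092]), 'wrist_torque': array([-0.04056309,  0.05679497,  0.0326904 ]), 'opening': 0.08510127313440283}
```

View pics/scene0.png

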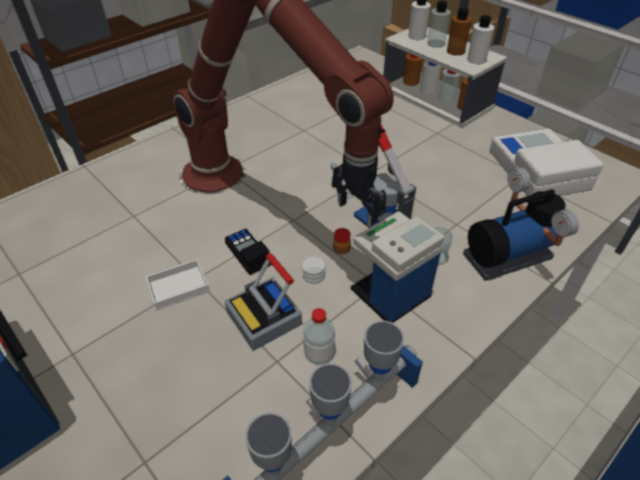

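View pics/side0.png

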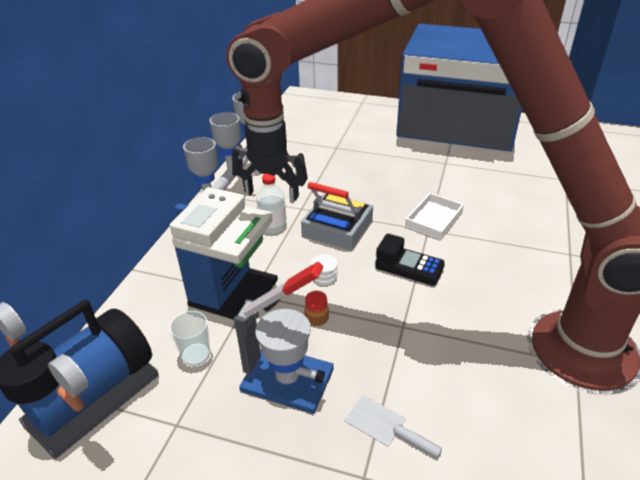

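View pics/wrist0.png

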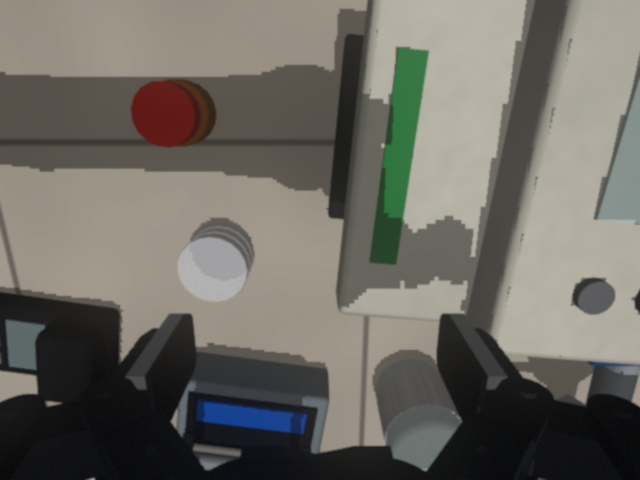

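The scene, side and wrist views show the station on the left (side: red handle ~(303,277), base ~(288,380)). The switchbox is on the right (scene: red bar ~(279,268)). The controller is ahead, with the green strip at wrist ~(400,155). Next I'll measure them.

```bash
python3 - <<'E'
from h import *
def load(n):
    z=np.load(n+"0.npz"); return z["W"],z["bgr"],cv2.cvtColor(z["bgr"],cv2.COLOR_BGR2HSV)
def stat(name,p):
    p=p[~np.isnan(p).any(1)]
    if len(p)<5: print(name,len(p));return
    c=np.median(p,0); q=p-p.mean(0); w,v=np.linalg.eigh(q.T@q/len(p))
    print(name,len(p),"med",c.round(4),"min",np.percentile(p,2,0).round(4),"max",np.percentile(p,98,0).round(4),"ax",v[:,2].round(3),"sd",np.sqrt(w).round(4))
ws=[(0.3,1.0),(-0.5,0.5)]
for n in ["scene","side","wrist"]:
    W,b,h=load(n)
    H,S,V=[h[...,i].astype(int) for i in range(3)]
    x,y,z=W[...,0],W[...,1],W[...,2]
    inb=(x>0.3)&(x<1.05)&(abs(y)<0.5)
    red=((H<6)|(H>174))&(S>180)&(V>90)&inb
    nn,lab,st,ce=cv2.connectedComponentsWithStats(red.astype(np.uint8))
    for i in range(1,nn):
        if st[i,4]>25: stat(f"{n} red px{ce[i].round(0)}",W[lab==i])
    for nm,m in [("green",(H>50)&(H<75)&(S>120)&inb),("blue",(H>100)&(H<125)&(S>150)&(V>60)&inb),("yellow",(H>20)&(H<32)&(S>150)&inb)]:
        nn,lab,st,ce=cv2.connectedComponentsWithStats(m.astype(np.uint8))
        for i in range(1,nn):
            if st[i,4]>60: stat(f"{n} {nm} px{ce[i].round(0)}",W[lab==i])
E
```

```text
scene red px[384. 141.] 121 med [0.5178 0.2365 0.2695] min [0.5031 0.2229 0.2563] max [0.5323 0.25   0.2853] ax [-0.488  0.643 -0.59 ] sd [0.0059 0.011  0.0411]
scene red px[342. 235.] 145 med [0.5438 0.0648 0.0592] min [0.5236 0.0484 0.0481] max [0.5598 0.0854 0.064 ] ax [-0.717  0.688  0.109] sd [0.0034 0.0093 0.012 ]
scene red px[279. 268.] 183 med [ 0.5911 -0.1899  0.1587] min [ 0.543  -0.1992  0.1535] max [ 0.6388 -0.1786  0.1628] ax [-0.979  0.182 -0.087] sd [0.0034 0.0084 0.0317]
scene red px[318. 315.] 131 med [ 0.749  -0.2092  0.1488] min [ 0.7352 -0.2214  0.1413] max [ 0.7615 -0.1961  0.1524] ax [-0.696  0.71   0.102] sd [0.0024 0.0067 0.0081]
scene green px[380. 227.] 69 med [0.683  0.051  0.1947] min [0.6775 0.0133 0.1919] max [0.6889 0.0931 0.1975] ax [-0.091 -0.996 -0.004] sd [0.0014 0.0022 0.0235]
scene blue px[362. 214.] 123 med [0.4919 0.1969 0.0175] min [ 0.474  -0.0106  0.0111] max [0.6892 0.2241 0.2919] ax [-0.501  0.538 -0.678] sd [0.0087 0.0103 0.0861]
scene blue px[524. 234.] 1229 med [0.903  0.3645 0.1268] min [0.8549 0.3128 0.0828] max [0.9415 0.4114 0.1444] 
[... 3514 characters left out ...]
-0.193  0.004] sd [0.0148 0.0266 0.0439]
side blue px[ 48. 413.] 1255 med [0.8551 0.4769 0.1008] min [0.8405 0.4535 0.0578] max [0.9138 0.4934 0.1283] ax [-0.29  -0.096  0.952] sd [0.0105 0.0175 0.0204]
wrist red px[163. 113.] 3041 med [0.5387 0.0717 0.061 ] min [0.5189 0.0514 0.0595] max [0.5581 0.0906 0.0626] ax [-0.792 -0.611  0.001] sd [0.0007 0.0109 0.011 ]
wrist green px[402. 130.] 4250 med [0.6843 0.069  0.1959] min [0.6781 0.033  0.1946] max [0.6907 0.0975 0.1973] ax [-0.07  -0.998 -0.001] sd [0.0007 0.0031 0.0192]
wrist blue px[250. 417.] 2378 med [ 0.588  -0.1962  0.0578] min [ 0.5411 -0.2126  0.0548] max [ 0.6362 -0.1811  0.0591] ax [-0.988  0.154  0.001] sd [0.0009 0.0071 0.0287]
```

```bash
python3 - <<'E'
from h import *
print(arm.tip_reach)
def load(n):
    z=np.load(n+"0.npz"); return z["W"].reshape(-1,3),cv2.cvtColor(z["bgr"],cv2.COLOR_BGR2HSV).reshape(-1,3).astype(int)
D={n:load(n) for n in["scene","side","wrist"]}
def sel(n,lo,hi,hs=None):
    W,h=D[n]; m=np.all((W>lo)&(W<hi),1)
    if hs: m&=(h[:,0]>=hs[0])&(h[:,0]<=hs[1])&(h[:,1]>=hs[2])
    return W[m]
def rect(p):
    r=cv2.minAreaRect((p[:,:2]*1000).astype(np.float32)); return [np.round(x,1) for x in r]
for n in D:
    p=sel(n,[.4,.1,.012],[.75,.4,.026],(100,125,140)); 
    if len(p)>20: print(n,"base",len(p),rect(p))
    p=sel(n,[.4,.15,.135],[.62,.35,.156]); 
    if len(p)>20: print(n,"funneltop",len(p),rect(p),cv2.minEnclosingCircle((p[:,:2]*1000).astype(np.float32)), p[:,2].mean())
    p=sel(n,[.55,-.1,.187],[.76,.2,.202]);
    if len(p)>20: print(n,"lip top",len(p),rect(p))
    p=sel(n,[.47,-.35,.049],[.7,-.1,.065]);
    if len(p)>20: print(n,"switch top",len(p),rect(p))
    p=sel(n,[.4,.15,.17],[.75,.35,.35]); h=None
    if len(p)>20:
        c=p.mean(0); q=p-c; w,v=np.linalg.eigh(q.T@q); print(n,"arm all",len(p),c.round(4),v[:,2].round(3), p.min(0).round(3),p.max(0).round(3))
    p=sel(n,[.4,.15,.2],[.6,.35,.35],(0,6,170)); 
    if len(p)>20:
        c=p.mean(0); q=p-c; w,v=np.linalg.eigh(q.T@q); t=q@v[:,2]
        print(n,"handle",len(p),c.round(4),v.round(3).tolist(),t.min(),t.max())
    for nm,lo,hi in [("jar",[.5,.03,.02],[.59,.11,.07]),("dish",[.5,-.06,.02],[.62,.03,.06]),("beak",[.7,.13,.02],[.85,.25,.11]),("flask",[.68,-.27,.02],[.83,-.13,.16])]:
        p=sel(n,lo,hi)
        if len(p)>20: print(n,nm,len(p),np.percentile(p,[3,50,97],axis=0).round(3).tolist())
E
```

```text
0.022
scene base 122 [array([509.7, 235.2]), array([102.8,  71.4]), np.float64(88.1)]
scene funneltop 476 [array([557.8, 231.4]), array([ 79.3, 132.4]), np.float64(74.1)] ((557.7669677734375, 230.92431640625), 66.34375) 0.14451804521448855
scene lip top 843 [array([714.6,  50.3]), array([153.5, 101.4]), np.float64(85.5)]
scene switch top 1940 [array([ 582.5, -243.3]), array([138.6, 139.5]), np.float64(81.0)]
scene arm all 655 [0.5559 0.2345 0.2257] [-0.686  0.052  0.725] [0.488 0.209 0.17 ] [0.621 0.261 0.301]
scene handle 137 [0.5169 0.2367 0.2696] [[0.674, -0.314, -0.669], [-0.148, -0.944, 0.294], [0.724, 0.098, 0.683]] -0.021690306225857443 0.0436772764010674
scene jar 338 [[0.52, 0.046, 0.023], [0.547, 0.061, 0.055], [0.562, 0.088, 0.063]]
scene dish 186 [[0.536, -0.059, 0.024], [0.563, -0.048, 0.043], [0.59, -0.032, 0.047]]
scene beak 143 [[0.711, 0.212, 0.022], [0.769, 0.225, 0.061], [0.774, 0.247, 0.091]]
scene flask 1352 [[0.729, -0.243, 0.026], [0.761, -0.221, 0.097], [0.781, -0.186, 0.15]]
side base 2365 [array([613.6, 218.2]), array([139.5, 319.4]), np.float64(71.1)]
side 
[... 669 characters left out ...]
063]]
side dish 266 [[0.533, -0.059, 0.022], [0.548, -0.041, 0.042], [0.586, -0.026, 0.047]]
side beak 1002 [[0.706, 0.201, 0.028], [0.751, 0.216, 0.066], [0.772, 0.248, 0.091]]
side flask 1023 [[0.711, -0.213, 0.026], [0.732, -0.189, 0.096], [0.771, -0.171, 0.151]]
wrist lip top 48027 [array([695.7,  49.1]), array([140.8,  62.7]), np.float64(85.1)]
wrist switch top 8571 [array([ 584.4, -220.2]), array([ 99. , 138.9]), np.float64(82.0)]
wrist jar 4476 [[0.519, 0.05, 0.027], [0.544, 0.072, 0.061], [0.562, 0.092, 0.062]]
wrist dish 2738 [[0.535, -0.059, 0.024], [0.563, -0.043, 0.045], [0.588, -0.027, 0.046]]
wrist flask 5977 [[0.71, -0.2, 0.025], [0.734, -0.178, 0.076], [0.768, -0.171, 0.113]]
```

```bash
python3 - <<'E'
from h import *
z=np.load("side0.npz");W=z["W"];h=cv2.cvtColor(z["bgr"],cv2.COLOR_BGR2HSV).astype(int)
m=(h[...,0]>98)&(h[...,0]<128)&(h[...,1]>130)&(W[...,2]>.01)&(W[...,2]<.024)&(W[...,0]<.7)&(W[...,0]>.4)&(W[...,1]>.15)
n,lab,st,ce=cv2.connectedComponentsWithStats(m.astype(np.uint8)); i=1+st[1:,4].argmax()
p=W[lab==i]; r=cv2.minAreaRect((p[:,:2]*1000).astype(np.float32));print(len(p),r,cv2.boxPoints(r))
# handle: top face normal components
m=((h[...,0]<6)|(h[...,0]>174))&(h[...,1]>150)&(W[...,2]>.2)&(W[...,0]<.6)&(W[...,1]>.15)
p=W[m]; print(len(p),np.percentile(p,[1,50,99],axis=0).round(4))
for x0 in np.arange(.47,.54,.01):
    q=p[(p[:,0]>x0)&(p[:,0]<x0+.01)]
    if len(q): print(x0.round(2),len(q),"y",q[:,1].min().round(4),q[:,1].max().round(4),"z",q[:,2].min().round(4),q[:,2].max().round(4))
# grey arm y-range
m=(W[...,2]>.175)&(W[...,2]<.4)&(W[...,0]<.66)&(W[...,0]>.53)&(W[...,1]>.15)&(W[...,1]<.35)
p=W[m]
for x0 in np.arange(.53,.66,.01):
    q=p[(p[:,0]>x0)&(p[:,0]<x0+.01)]
    if len(q): print("arm",x0.round(2),len(q),"y",q[:,1].min().round(4),q[:,1].max().round(4),"z",q[:,2].min().round(4),q[:,2].max().round(4))
f=z["bgr"][220:420,220:360]; cv2.imwrite("pics/c1.png",cv2.resize(f,None,fx=4,fy=4)[:600])
z=np.load("scene0.npz");f=z["bgr"][110:260,330:440]; cv2.imwrite("pics/c2.png",cv2.resize(f,None,fx=4,fy=4))
E
```

```text
2429 ((541.7857055664062, 242.16558837890625), (109.04190826416016, 148.07034301757812), 87.32906341552734) [[465.2903  191.1539 ]
 [613.1998  184.25385]
 [618.2811  293.17728]
 [470.37158 300.07733]]
515 [[0.4713 0.2342 0.2532]
 [0.4966 0.2537 0.2891]
 [0.5295 0.2584 0.3097]]
0.47 109 y 0.2321 0.2588 z 0.2952 0.3107
0.48 90 y 0.2356 0.2597 z 0.2853 0.3109
0.49 83 y 0.2349 0.259 z 0.2763 0.3019
0.5 82 y 0.2349 0.2577 z 0.2643 0.2911
0.51 79 y 0.2344 0.2591 z 0.2534 0.281
0.52 68 y 0.2351 0.2568 z 0.2472 0.2708
0.53 4 y 0.2525 0.2543 z 0.2531 0.2583
arm 0.53 66 y 0.2299 0.2545 z 0.2336 0.2606
arm 0.54 91 y 0.2282 0.2556 z 0.2147 0.2469
arm 0.55 99 y 0.2284 0.261 z 0.2085 0.2365
arm 0.56 85 y 0.2275 0.2588 z 0.2006 0.2263
arm 0.57 65 y 0.2268 0.2525 z 0.1918 0.2164
arm 0.58 63 y 0.2254 0.2525 z 0.183 0.2062
arm 0.59 54 y 0.2252 0.252 z 0.175 0.1953
arm 0.6 38 y 0.2249 0.2503 z 0.175 0.1855
arm 0.61 1 y 0.2479 0.2479 z 0.1751 0.1751
```

View pics/c1.png

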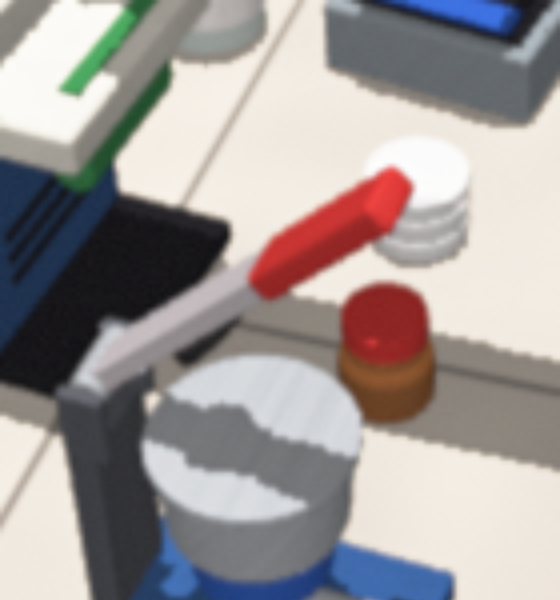

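The stack gives consistent geometry:

| Part | Position (m) | Yaw or angle |
|---|---|---|
| Station base | (0.542, 0.242), measures 148x109 mm | yaw -0.047 |
| Clamp pivot | (0.612, 0.239, 0.162) | clamp ≈ 0.8 rad |
| Switchbox | (0.582, -0.240) | yaw -0.157, handle ≈ -0.59 rad |
| Start bar axis | (0.683, 0.056, 0.140) | yaw -0.086 |

First I'll turn the tool 90°, shut the jaws and rise.

Request:
send_rows(force=40, targets=[{"wz": -0.143,"tz": -0.01,"claw": 1},{"wz": -0.143,"tz": -0.01,"claw": 1},{"wz": -0.143,"tz": -0.01,"claw": 1},{"wz": -0.143,"tz": -0.01,"claw": 1},{"wz": -0.143,"tz": -0.01,"claw": 1},{"wz": -0.143,"tz": -0.01,"claw": 1},{"wz": -0.143,"tz": -0.01,"claw": 1},{"wz": -0.143,"tz": -0.01,"claw": 1},{"wz": -0.143,"tz": -0.01,"claw": 1},{"wz": -0.143,"claw": 1},{"wz": -0.141,"claw": 1}])

```text
validation failed for argument at $.ta...
```

Request:
send_rows(force=40, targets=[{"tx": 0,"ty": 0,"tz": -0.01,"wx": 0,"wy": 0,"wz": -0.143,"claw": 1}])

```text
clock: 0.25
ee_pos: [0.6487, 0.0002, 0.2612]
tcp_rot: [0.653, 0.757, -0.002, -0.002]
contact_force: [1.0, 1.0, 0.6]
opening: 0.073
```

Request:
send_rows(targets=[{"tx": 0,"ty": 0,"tz": -0.01,"wx": 0,"wy": 0,"wz": -0.143,"claw": 1},{"tx": 0,"ty": 0,"tz": -0.01,"wx": 0,"wy": 0,"wz": -0.143,"claw": 1},{"tx": 0,"ty": 0,"tz": -0.01,"wx": 0,"wy": 0,"wz": -0.143,"claw": 1},{"tx": 0,"ty": 0,"tz": -0.01,"wx": 0,"wy": 0,"wz": -0.143,"claw": 1},{"tx": 0,"ty": 0,"tz": -0.01,"wx": 0,"wy": 0,"wz": -0.143,"claw": 1},{"tx": 0,"ty": 0,"tz": -0.01,"wx": 0,"wy": 0,"wz": -0.143,"claw": 1},{"tx": 0,"ty": 0,"tz": -0.01,"wx": 0,"wy": 0,"wz": -0.143,"claw": 1},{"tx": 0,"ty": 0,"tz": -0.01,"wx": 0,"wy": 0,"wz": -0.143,"claw": 1},{"tx": 0,"ty": 0,"tz": 0,"wx": 0,"wy": 0,"wz": -0.143,"claw": 1},{"tx": 0,"ty": 0,"tz": 0,"wx": 0,"wy": 0,"wz": -0.141,"claw": 1}])

```text
clock: 1.25
ee_pos: [0.6499, -0.0001, 0.3433]
tcp_rot: [-0.003, 1.0, -0.0, -0.0]
contact_force: [0.5, -0.4, -0.5]
opening: -0.0006
```

Request:
send_rows(targets=[{"tx": 0.01,"ty": 0.02,"tz": 0,"wx": 0,"wy": 0,"wz": 0,"claw": 1},{"tx": 0.015,"ty": 0.03,"tz": 0,"wx": 0,"wy": 0,"wz": 0,"claw": 1},{"tx": 0.015,"ty": 0.03,"tz": 0,"wx": 0,"wy": 0,"wz": 0,"claw": 1},{"tx": 0.015,"ty": 0.03,"tz": 0,"wx": 0,"wy": 0,"wz": 0,"claw": 1},{"tx": 0.015,"ty": 0.03,"tz": 0,"wx": 0,"wy": 0,"wz": 0,"claw": 1},{"tx": 0.015,"ty": 0.03,"tz": 0,"wx": 0,"wy": 0,"wz": 0,"claw": 1},{"tx": 0.015,"ty": 0.03,"tz": 0,"wx": 0,"wy": 0,"wz": 0,"claw": 1},{"tx": 0.015,"ty": 0.03,"tz": 0,"wx": 0,"wy": 0,"wz": 0,"claw": 1},{"tx": 0.01,"ty": 0.013,"tz": 0,"wx": 0,"wy": 0,"wz": 0,"claw": 1},{"tx": 0.005,"ty": 0.0,"tz": 0,"wx": 0,"wy": 0,"wz": 0,"claw": 1},{"tx": 0,"ty": 0,"tz": 0,"wx": 0,"wy": 0,"wz": 0,"claw": 1}])

```text
clock: 2.35
ee_pos: [0.5201, 0.2414, 0.3432]
tcp_rot: [0.0, 1.0, -0.001, 0.0]
contact_force: [-0.3, -0.2, 0.7]
opening: 0.0002
```

```bash
python3 - <<'E'
from h import *
s,im=grab("side"); cv2.imwrite("pics/side1.png",im["frame"])
s,im=grab("wrist"); cv2.imwrite("pics/wrist1.png",im["frame"]);print(s["ee_pos"],s["joint_pos"])
E
```

```text
[0.52087602 0.24067001 0.34315847] [-0.1779247   0.45347045 -0.46386949  1.49850578  0.21092515  1.23972064
  0.897825  ]
```

View pics/side1.png

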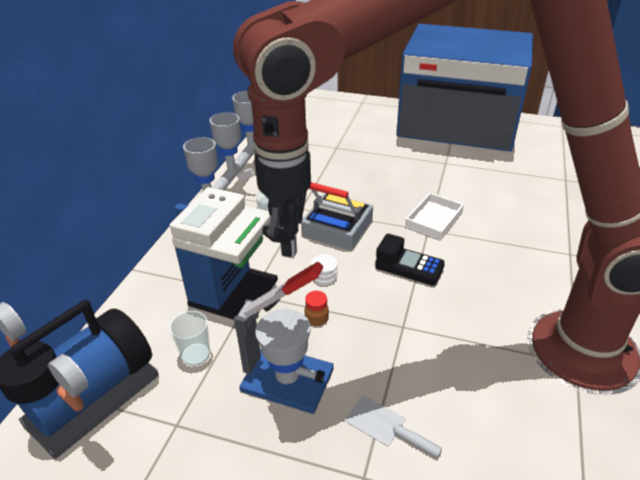

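View pics/wrist1.png

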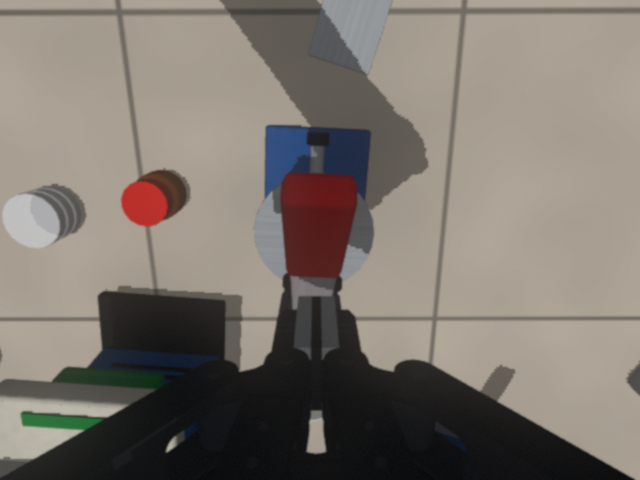

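The handle lies centred under the fingertips in the wrist view (about (318,230), tips at (317,300)). I'll descend now and follow the arc.

Request:
send_rows(targets=[{"tx": 0.001,"ty": 0.001,"tz": 0.015,"wx": 0,"wy": 0,"wz": 0,"claw": 1},{"tx": 0.001,"ty": 0.001,"tz": 0.015,"wx": 0,"wy": 0,"wz": 0,"claw": 1},{"tx": 0.007,"ty": 0,"tz": 0.007,"wx": 0,"wy": 0,"wz": 0,"claw": 1},{"tx": 0.012,"ty": 0,"tz": 0.012,"wx": 0,"wy": 0,"wz": 0,"claw": 1},{"tx": 0.011,"ty": 0,"tz": 0.012,"wx": 0,"wy": 0,"wz": 0,"claw": 1}])

```text
clock: 2.95
ee_pos: [0.4891, 0.2437, 0.2824]
tcp_rot: [0.001, 1.0, 0.0, 0.001]
contact_force: [2.1, -0.5, 0.3]
opening: 0.0002
```

```bash
python3 - <<'E'
from h import *
s,im=grab("side"); cv2.imwrite("pics/side2.png",cv2.resize(im["frame"][130:430,200:500],None,fx=2,fy=2));print(s["ee_pos"],s["contact_force"])
E
```

```text
[0.48908447 0.24370812 0.28243385] [ 2.05720303 -0.54606349  0.31343032]
```

View pics/side2.png

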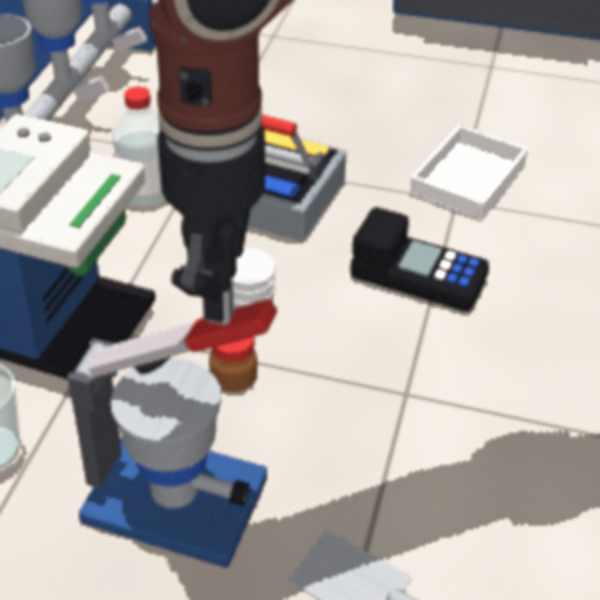

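The fingertip rests on the handle at (215,315) in the crop, and the arm has come down to about 0.6 rad. I'll continue.

Request:
send_rows(targets=[{"tx": 0.009,"ty": 0,"tz": 0.014,"wx": 0,"wy": 0,"wz": 0,"claw": 1},{"tx": 0.008,"ty": 0,"tz": 0.014,"wx": 0,"wy": 0,"wz": 0,"claw": 1},{"tx": 0.006,"ty": 0,"tz": 0.015,"wx": 0,"wy": 0,"wz": 0,"claw": 1},{"tx": 0.005,"ty": 0,"tz": 0.015,"wx": 0,"wy": 0,"wz": 0,"claw": 1},{"tx": 0.002,"ty": 0,"tz": 0.013,"wx": 0,"wy": 0,"wz": 0,"claw": 1},{"tx": 0.002,"ty": 0,"tz": 0.012,"wx": 0,"wy": 0,"wz": 0,"claw": 1},{"tx": 0,"ty": 0,"tz": 0,"wx": 0,"wy": 0,"wz": 0,"claw": 1}])

```text
clock: 3.7
ee_pos: [0.4557, 0.2438, 0.1985]
tcp_rot: [0.0, 1.0, -0.001, -0.001]
contact_force: [-0.2, 0.1, 0.2]
opening: 0.0002
```

Request:
send_rows(targets=[{"tx": 0,"ty": 0,"tz": 0.004,"wx": 0,"wy": 0,"wz": 0,"claw": 1},{"tx": 0,"ty": 0,"tz": 0.003,"wx": 0,"wy": 0,"wz": 0,"claw": 1},{"tx": 0,"ty": 0,"tz": 0,"wx": 0,"wy": 0,"wz": 0,"claw": 1}])

```text
clock: 4.0
ee_pos: [0.4563, 0.2448, 0.1924]
tcp_rot: [0.0, 1.0, 0.0, 0.0]
contact_force: [-0.5, 0.4, 0.4]
opening: -0.0001
```

Request:
send_rows(targets=[{"tx": 0,"ty": 0,"tz": 0.003,"wx": 0,"wy": 0,"wz": 0,"claw": 1},{"tx": 0,"ty": 0,"tz": 0,"wx": 0,"wy": 0,"wz": 0,"claw": 1}])

```text
clock: 4.2
ee_pos: [0.4564, 0.2451, 0.1919]
tcp_rot: [0.0, 1.0, -0.0, 0.001]
contact_force: [-3.0, -2.9, 14.5]
opening: 0.0001
```

```bash
python3 - <<'E'
from h import *
s,im=grab("side"); cv2.imwrite("pics/side3.png",cv2.resize(im["frame"][130:430,200:500],None,fx=2,fy=2));print(s["ee_pos"],s["contact_force"])
E
```

```text
[0.45641172 0.24505823 0.1918999 ] [-3.01856865 -2.92151237 14.45227639]
```

View pics/side3.png

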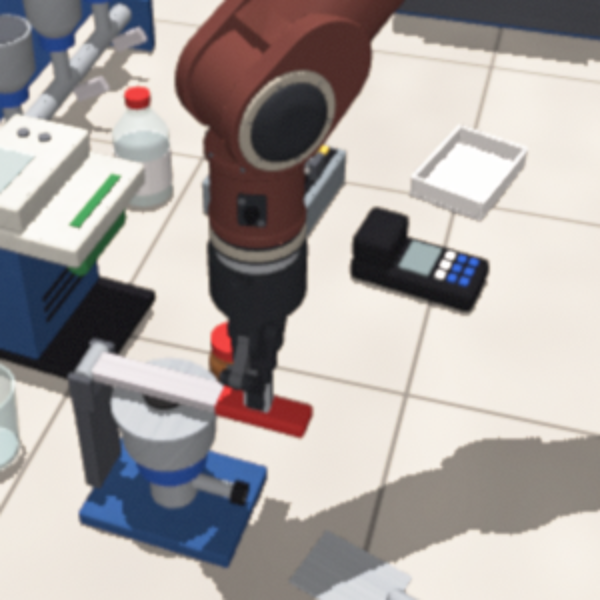

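Contact went solid at 14.5 N with the tip at z = 0.170, which is exactly level, and the red handle lies flat (crop (265,412)). Now I'll lift and move to the blue side of the changeover bar.

Request:
send_rows(targets=[{"tx": 0,"ty": 0,"tz": -0.02,"wx": 0,"wy": 0,"wz": 0,"claw": 1},{"tx": 0,"ty": 0,"tz": -0.03,"wx": 0,"wy": 0,"wz": 0,"claw": 1},{"tx": -0.005,"ty": -0.01,"tz": -0.023,"wx": 0,"wy": 0,"wz": 0,"claw": 1},{"tx": -0.012,"ty": -0.035,"tz": 0,"wx": 0,"wy": 0,"wz": 0,"claw": 1},{"tx": -0.015,"ty": -0.043,"tz": 0,"wx": 0,"wy": 0,"wz": 0,"claw": 1},{"tx": -0.015,"ty": -0.043,"tz": 0,"wx": 0,"wy": 0,"wz": 0,"claw": 1},{"tx": -0.015,"ty": -0.043,"tz": 0,"wx": 0,"wy": 0,"wz": 0,"claw": 1},{"tx": -0.015,"ty": -0.043,"tz": 0,"wx": 0,"wy": 0,"wz": 0,"claw": 1},{"tx": -0.015,"ty": -0.043,"tz": 0,"wx": 0,"wy": 0,"wz": 0,"claw": 1},{"tx": -0.015,"ty": -0.043,"tz": 0,"wx": 0,"wy": 0,"wz": 0,"claw": 1},{"tx": -0.015,"ty": -0.043,"tz": 0,"wx": 0,"wy": 0,"wz": 0,"claw": 1},{"tx": -0.013,"ty": -0.035,"tz": 0,"wx": 0,"wy": 0,"wz": 0,"claw": 1}])

```text
clock: 5.45
ee_pos: [0.5914, -0.1395, 0.2624]
tcp_rot: [0.001, 1.0, -0.001, 0.0]
contact_force: [-0.3, 0.1, -0.5]
opening: -0.0002
```

Request:
send_rows(targets=[{"tx": -0.005,"ty": -0.01,"tz": 0,"wx": 0,"wy": 0,"wz": 0.08,"claw": 1},{"tx": 0,"ty": 0,"tz": 0,"wx": 0,"wy": 0,"wz": 0.077,"claw": 1},{"tx": 0,"ty": 0,"tz": 0,"wx": 0,"wy": 0,"wz": 0,"claw": 1}])

```text
clock: 5.75
ee_pos: [0.5961, -0.1465, 0.2622]
tcp_rot: [0.079, 0.997, 0.0, -0.0]
contact_force: [-0.2, -0.3, -0.6]
opening: -0.0001
```

```bash
python3 - <<'E'
from h import *
for n in["side","scene","wrist"]:
    s,im=grab(n); f=im["frame"]
    if n!="wrist": W=cloud(im,s);np.savez(n+"4.npz",W=W,bgr=f)
    cv2.imwrite(f"pics/{n}4.png",f)
    if n=="side":
        h=cv2.cvtColor(f,cv2.COLOR_BGR2HSV).astype(int)
        m=((h[...,0]<6)|(h[...,0]>174))&(h[...,1]>150)&(W[...,2]>.12)&(W[...,0]<.6)&(W[...,1]>.15)
        print("handle z",np.percentile(W[m],[5,50,95],axis=0).round(4))
print(s["ee_pos"],s["contact_force"],s["clock"])
E
```

```text
handle z [[0.4178 0.2336 0.1621]
 [0.4522 0.25   0.1701]
 [0.487  0.2597 0.1723]]
[ 0.59601346 -0.14539296  0.26237708] [-0.20609142 -0.02230316  0.51070787] 5.85
```

View pics/side4.png

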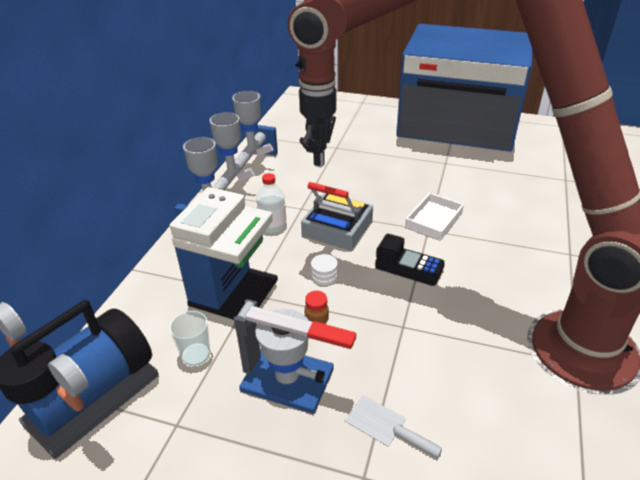

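View pics/wrist4.png

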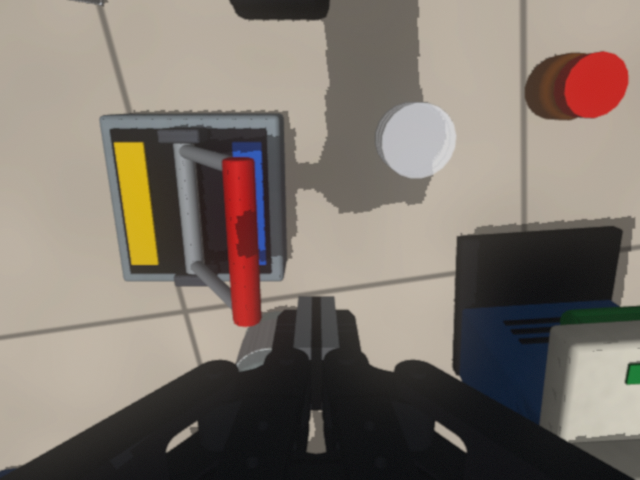

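Confirmed: the clamp handle's top face is at z ≈ 0.171, so it is level. In the wrist view the bar runs (238,160)–(247,320), parallel to the tool, and the tips are on its blue side. Descending.

Request:
send_rows(targets=[{"tx": 0,"ty": 0,"tz": 0.02,"wx": 0,"wy": 0,"wz": 0,"claw": 1},{"tx": 0,"ty": 0,"tz": 0.03,"wx": 0,"wy": 0,"wz": 0,"claw": 1},{"tx": 0,"ty": 0,"tz": 0.03,"wx": 0,"wy": 0,"wz": 0,"claw": 1},{"tx": 0,"ty": 0,"tz": 0.02,"wx": 0,"wy": 0,"wz": 0,"claw": 1},{"tx": 0,"ty": 0,"tz": 0.004,"wx": 0,"wy": 0,"wz": 0,"claw": 1},{"tx": 0,"ty": -0.008,"tz": 0,"wx": 0,"wy": 0,"wz": 0,"claw": 1},{"tx": 0,"ty": -0.01,"tz": 0,"wx": 0,"wy": 0,"wz": 0,"claw": 1},{"tx": 0,"ty": -0.01,"tz": 0,"wx": 0,"wy": 0,"wz": 0,"claw": 1},{"tx": 0,"ty": -0.01,"tz": 0,"wx": 0,"wy": 0,"wz": 0,"claw": 1},{"tx": 0,"ty": -0.01,"tz": 0,"wx": 0,"wy": 0,"wz": 0,"claw": 1},{"tx": 0,"ty": 0,"tz": 0,"wx": 0,"wy": 0,"wz": 0,"claw": 1}])

```text
clock: 7.0
ee_pos: [0.5898, -0.1949, 0.1604]
tcp_rot: [0.079, 0.997, -0.0, 0.002]
contact_force: [1.2, 1.3, 0.2]
opening: -0.0002
```

```bash
cat > sw.py <<'E'
from h import *
import sys
tag=sys.argv[1]
for n in["side","scene"]:
    s,im=grab(n); f=im["frame"]; W=cloud(im,s); cv2.imwrite(f"pics/{n}{tag}.png",f)
    h=cv2.cvtColor(f,cv2.COLOR_BGR2HSV).astype(int)
    m=((h[...,0]<6)|(h[...,0]>174))&(h[...,1]>150)&(W[...,2]>.11)&(W[...,0]<.68)&(W[...,1]<-.12)
    p=W[m]; q=(p-[.582,-.240,.068]); u=q@[.157,.987,0]
    th=-np.arctan2(np.median(u),np.median(q[:,2])-.005)
    print(n,m.sum(),"med u",np.median(u).round(4),"z",np.percentile(p[:,2],[5,50,95]).round(4),"theta~",th.round(3))
print(s["ee_pos"],s["contact_force"],s["clock"], "tcp u",(s["ee_pos"]-np.array([.582,-.24,0]))@[.157,.987,0])
E
python3 sw.py 5
```

```text
side 175 med u 0.026 z [0.1643 0.1737 0.2613] theta~ -0.253
scene 243 med u 0.0197 z [0.1655 0.1729 0.611 ] theta~ -0.195
[ 0.5891747  -0.19481512  0.15975371] [0.56526801 0.92081441 0.11387894] 7.05 tcp u 0.0457239071688182
```

```bash
python3 -c "
import cv2;f=cv2.imread('pics/side5.png');cv2.imwrite('pics/side5c.png',cv2.resize(f[60:300,220:420],None,fx=2.5,fy=2.5))"
```

```text
(no output)
```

View pics/side5c.png

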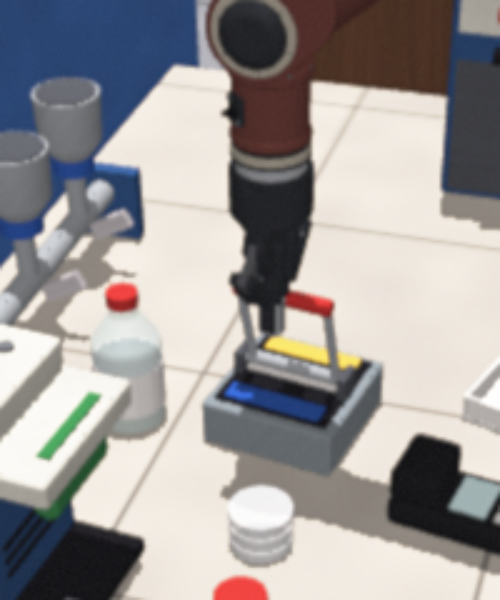

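The bar is being pushed: θ ≈ -0.22, with the finger-to-bar offset 23.7 mm as expected. I'll push 22 mm more to reach centre.

Request:
send_rows(targets=[{"tx": 0,"ty": -0.008,"tz": 0,"wx": 0,"wy": 0,"wz": 0,"claw": 1},{"tx": 0,"ty": -0.008,"tz": 0,"wx": 0,"wy": 0,"wz": 0,"claw": 1},{"tx": 0,"ty": -0.006,"tz": 0,"wx": 0,"wy": 0,"wz": 0,"claw": 1},{"tx": 0,"ty": 0,"tz": 0,"wx": 0,"wy": 0,"wz": 0,"claw": 1}])

```text
clock: 7.5
ee_pos: [0.5845, -0.2175, 0.1581]
tcp_rot: [0.079, 0.997, -0.001, -0.0]
contact_force: [0.4, 0.6, 0.2]
opening: 0.0
```

```bash
python3 sw.py 6; python3 -c "
import cv2;f=cv2.imread('pics/side6.png');cv2.imwrite('pics/side6c.png',cv2.resize(f[60:300,220:420],None,fx=2.5,fy=2.5))"
```

```text
side 170 med u 0.002 z [0.1671 0.1772 0.261 ] theta~ -0.019
scene 231 med u -0.0028 z [0.1676 0.1757 0.6282] theta~ 0.027
[ 0.58422874 -0.21729641  0.15781059] [-0.14201017 -0.60191359 -0.33488964] 7.55 tcp u 0.022758355935316815
```

View pics/side6c.png

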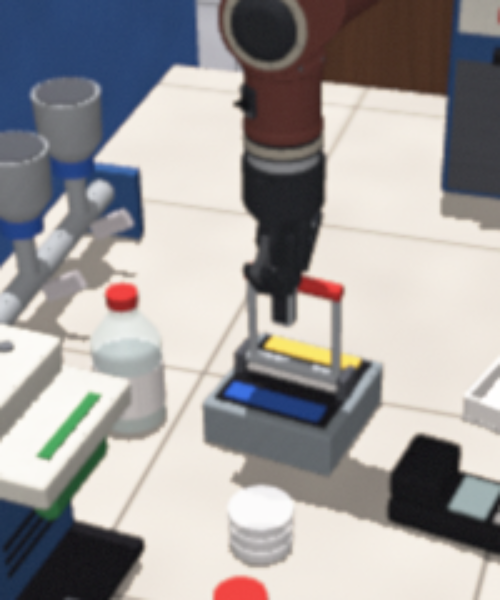

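The handle is upright, θ ≈ 0. I'll hold for 1.2 s.

Request:
send_rows(targets=[{"tx": 0,"ty": 0,"tz": 0,"wx": 0,"wy": 0,"wz": 0,"claw": 1},{"tx": 0,"ty": 0,"tz": 0,"wx": 0,"wy": 0,"wz": 0,"claw": 1},{"tx": 0,"ty": 0,"tz": 0,"wx": 0,"wy": 0,"wz": 0,"claw": 1},{"tx": 0,"ty": 0,"tz": 0,"wx": 0,"wy": 0,"wz": 0,"claw": 1},{"tx": 0,"ty": 0,"tz": 0,"wx": 0,"wy": 0,"wz": 0,"claw": 1},{"tx": 0,"ty": 0,"tz": 0,"wx": 0,"wy": 0,"wz": 0,"claw": 1},{"tx": 0,"ty": 0,"tz": 0,"wx": 0,"wy": 0,"wz": 0,"claw": 1},{"tx": 0,"ty": 0,"tz": 0,"wx": 0,"wy": 0,"wz": 0,"claw": 1},{"tx": 0,"ty": 0,"tz": 0,"wx": 0,"wy": 0,"wz": 0,"claw": 1},{"tx": 0,"ty": 0,"tz": 0,"wx": 0,"wy": 0,"wz": 0,"claw": 1},{"tx": 0,"ty": 0,"tz": 0,"wx": 0,"wy": 0,"wz": 0,"claw": 1},{"tx": 0,"ty": 0,"tz": 0,"wx": 0,"wy": 0,"wz": 0,"claw": 1}])

```text
clock: 8.8
ee_pos: [0.5851, -0.2151, 0.1583]
tcp_rot: [0.078, 0.997, 0.0, -0.0]
contact_force: [0.3, 0.1, 0.1]
opening: 0.0002
```

Request:
send_rows(targets=[{"tx": 0,"ty": -0.009,"tz": 0,"wx": 0,"wy": 0,"wz": 0,"claw": 1},{"tx": 0,"ty": -0.01,"tz": 0,"wx": 0,"wy": 0,"wz": 0,"claw": 1},{"tx": 0,"ty": -0.01,"tz": 0,"wx": 0,"wy": 0,"wz": 0,"claw": 1},{"tx": 0,"ty": -0.01,"tz": 0.002,"wx": 0,"wy": 0,"wz": 0,"claw": 1},{"tx": 0,"ty": -0.009,"tz": 0.002,"wx": 0,"wy": 0,"wz": 0,"claw": 1},{"tx": 0,"ty": -0.006,"tz": 0,"wx": 0,"wy": 0,"wz": 0,"claw": 1},{"tx": 0,"ty": 0,"tz": 0,"wx": 0,"wy": 0,"wz": 0,"claw": 1}])

```text
clock: 9.5
ee_pos: [0.5756, -0.2703, 0.1537]
tcp_rot: [0.079, 0.997, -0.001, -0.001]
contact_force: [-0.6, 0.3, -1.0]
opening: -0.0001
```

Request:
send_rows(targets=[{"tx": 0,"ty": -0.003,"tz": 0,"wx": 0,"wy": 0,"wz": 0,"claw": 1},{"tx": 0,"ty": 0,"tz": 0,"wx": 0,"wy": 0,"wz": 0,"claw": 1}])

```text
clock: 9.7
ee_pos: [0.5758, -0.2713, 0.1542]
tcp_rot: [0.078, 0.997, 0.0, -0.001]
contact_force: [-0.1, 3.0, -1.3]
opening: -0.0001
```

```bash
python3 sw.py 7
```

```text
side 176 med u -0.0514 z [0.1529 0.1627 0.2605] theta~ 0.52
scene 237 med u -0.0539 z [0.1536 0.1616 0.623 ] theta~ 0.547
[ 0.57582689 -0.27126918  0.15420812] [-0.3800321   2.91411759 -1.70290125] 9.75 tcp u -0.03183185699386143
```

Request:
send_rows(targets=[{"tx": 0,"ty": -0.003,"tz": 0,"wx": 0,"wy": 0,"wz": 0,"claw": 1},{"tx": 0,"ty": -0.002,"tz": 0,"wx": 0,"wy": 0,"wz": 0,"claw": 1},{"tx": 0,"ty": 0,"tz": 0,"wx": 0,"wy": 0,"wz": 0,"claw": 1}])

```text
clock: 10.1
ee_pos: [0.5754, -0.2759, 0.154]
tcp_rot: [0.078, 0.997, 0.001, -0.0]
contact_force: [0.6, 4.5, -2.9]
opening: 0.0001
```

```bash
python3 sw.py 8;python3 -c "
import cv2;f=cv2.imread('pics/side8.png');cv2.imwrite('pics/side8c.png',cv2.resize(f[60:300,220:420],None,fx=2.5,fy=2.5))"
```

```text
side 180 med u -0.0556 z [0.1503 0.1593 0.2607] theta~ 0.573
scene 259 med u -0.0594 z [0.1528 0.1587 0.642 ] theta~ 0.606
[ 0.57541884 -0.27587559  0.15407735] [-0.24659686  4.43402255 -2.13161358] 10.15 tcp u -0.036442452317389976
```

View pics/side8c.png

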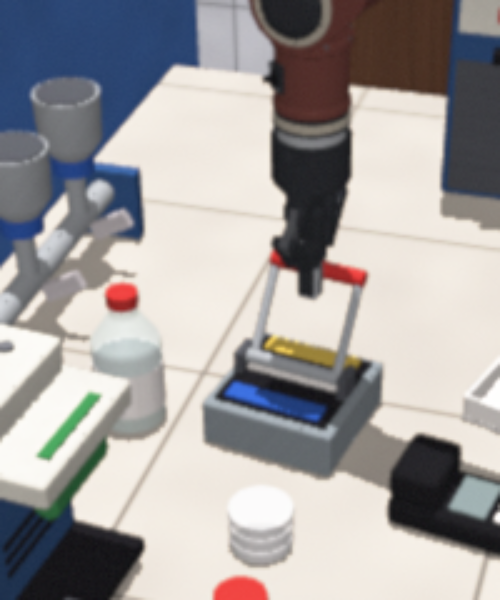

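θ ≈ 0.59 with the stop starting to load at about 5 N, so it is fully on the yellow side. I'll back off, lift and move toward the controller.

Request:
send_rows(targets=[{"tx": 0,"ty": 0.01,"tz": 0,"wx": 0,"wy": 0,"wz": 0,"claw": 1},{"tx": 0,"ty": 0.012,"tz": -0.01,"wx": 0,"wy": 0,"wz": 0,"claw": 1},{"tx": 0,"ty": 0,"tz": -0.035,"wx": 0,"wy": 0,"wz": 0,"claw": 1},{"tx": 0,"ty": 0,"tz": -0.04,"wx": 0,"wy": 0,"wz": 0,"claw": 1},{"tx": 0,"ty": 0.02,"tz": -0.04,"wx": 0,"wy": 0,"wz": 0,"claw": 1},{"tx": 0.01,"ty": 0.045,"tz": -0.02,"wx": 0,"wy": 0,"wz": 0,"claw": 1},{"tx": 0.01,"ty": 0.045,"tz": 0,"wx": 0,"wy": 0,"wz": 0,"claw": 1},{"tx": 0.01,"ty": 0.045,"tz": 0,"wx": 0,"wy": 0,"wz": 0,"claw": 1},{"tx": 0.01,"ty": 0.045,"tz": 0,"wx": 0,"wy": 0,"wz": 0,"claw": 1},{"tx": 0.01,"ty": 0.045,"tz": 0,"wx": 0,"wy": 0,"wz": 0,"claw": 1},{"tx": 0.01,"ty": 0.045,"tz": 0,"wx": 0,"wy": 0,"wz": 0,"claw": 1},{"tx": 0.005,"ty": 0.015,"tz": 0,"wx": 0,"wy": 0,"wz": -0.071,"claw": 1}])

```text
clock: 11.4
ee_pos: [0.5617, 0.0639, 0.3016]
tcp_rot: [0.037, 0.999, 0.002, 0.002]
contact_force: [0.0, -0.4, 0.1]
opening: -0.0001
```

Request:
send_rows(targets=[{"tx": 0,"ty": 0,"tz": 0,"wx": 0,"wy": -0.131,"wz": 0,"claw": 1},{"tx": 0,"ty": 0,"tz": 0,"wx": 0,"wy": -0.131,"wz": 0,"claw": 1},{"tx": 0,"ty": 0,"tz": 0,"wx": 0,"wy": -0.131,"wz": 0,"claw": 1},{"tx": 0,"ty": 0,"tz": 0,"wx": 0,"wy": -0.131,"wz": 0,"claw": 1},{"tx": 0,"ty": 0,"tz": 0,"wx": 0,"wy": -0.131,"wz": 0,"claw": 1},{"tx": 0,"ty": 0,"tz": 0,"wx": 0,"wy": -0.13,"wz": 0,"claw": 1},{"tx": 0,"ty": 0,"tz": 0,"wx": 0,"wy": 0,"wz": 0,"claw": 1},{"tx": 0,"ty": 0,"tz": 0,"wx": 0,"wy": 0,"wz": 0,"claw": 1}])

```text
clock: 12.2
ee_pos: [0.5717, 0.0485, 0.3018]
tcp_rot: [0.047, 0.943, -0.029, 0.329]
contact_force: [0.0, -0.4, 0.7]
opening: 0.0001
```

```bash
python3 sw.py 9; cat > go.py <<'E'
from h import *
s=arm.sense(); Rm=R.from_quat(s["tcp_rot"]).as_matrix()
print(s["clock"],s["ee_pos"].round(4),"z",Rm[:,2].round(3),"y",Rm[:,1].round(3),"j",s["joint_pos"].round(3),"F",s["contact_force"].round(2))
A=np.array([.683,.056,.140]); c=np.array([.9963,-.086,0]); uz=np.array([0,0,1.])
for nm,(cx,z) in dict(stage=(-.142,.1895),pre=(-.0714,.1188),contact=(-.0714,.1308)).items():
    # controller x coordinates; origin = A+.048c
    P=A+.048*c+cx*c; P[2]=z
    print(nm,P.round(4),"tool shift",(Rm.T@(P-s["ee_pos"])).round(4))
E
python3 go.py
```

```text
side 56 med u -0.0521 z [0.1505 0.1557 0.1603] theta~ 0.562
scene 273 med u -0.0603 z [0.1524 0.158  0.2533] theta~ 0.617
[0.57198156 0.04809489 0.30169217] [ 0.22261583 -0.26783689  0.13241269] 12.25 tcp u 0.28277675915677625
12.3 [0.5721 0.0476 0.3015] z [ 0.618 -0.087 -0.782] y [ 0.11   0.994 -0.023] j [-0.272  0.258  0.047  2.104  0.997  0.257  0.329] F [0.26 0.39 0.12]
stage [0.5893 0.0641 0.1895] tool shift [0.0575 0.0209 0.0968]
pre [0.6597 0.058  0.1188] tool shift [0.0464 0.0243 0.196 ]
contact [0.6597 0.058  0.1308] tool shift [0.0389 0.024  0.1866]
```

View pics/side9.png

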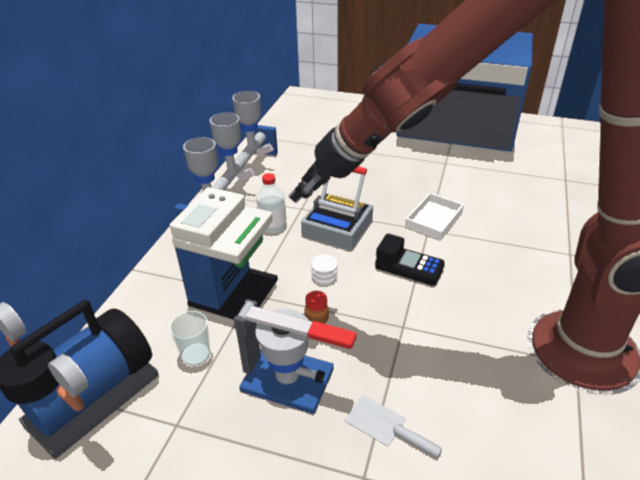

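Tilt came out at 38° because the wrist was speed-limited. The changeover still reads about 0.59. I'll go to the staging point and then add the missing tilt.

Request:
send_rows(targets=[{"tx": 0.01,"ty": 0.004,"tz": 0.017,"wx": 0,"wy": 0,"wz": 0,"claw": 1},{"tx": 0.012,"ty": 0.004,"tz": 0.02,"wx": 0,"wy": 0,"wz": 0,"claw": 1},{"tx": 0.012,"ty": 0.004,"tz": 0.02,"wx": 0,"wy": 0,"wz": 0,"claw": 1},{"tx": 0.012,"ty": 0.004,"tz": 0.02,"wx": 0,"wy": 0,"wz": 0,"claw": 1},{"tx": 0.011,"ty": 0.005,"tz": 0.019,"wx": 0,"wy": 0,"wz": 0,"claw": 1},{"tx": 0,"ty": 0,"tz": 0,"wx": 0,"wy": 0,"wz": 0,"claw": 1},{"tx": 0,"ty": 0,"tz": 0,"wx": 0,"wy": -0.06,"wz": 0,"claw": 1},{"tx": 0,"ty": 0,"tz": 0,"wx": 0,"wy": -0.06,"wz": 0,"claw": 1},{"tx": 0,"ty": 0,"tz": 0,"wx": 0,"wy": 0,"wz": 0,"claw": 1}])

```text
clock: 13.2
ee_pos: [0.5837, 0.0556, 0.2153]
tcp_rot: [0.048, 0.922, -0.038, 0.382]
contact_force: [0.5, -0.1, 0.0]
opening: 0.0
```

```bash
python3 go.py
```

```text
13.2 [0.5837 0.0556 0.2153] z [ 0.701 -0.107 -0.705] y [ 0.118  0.992 -0.034] j [-0.164  0.447 -0.15   2.259  2.249  0.473 -0.971] F [ 0.49 -0.11  0.01]
stage [0.5893 0.0641 0.1895] tool shift [0.0148 0.0099 0.0212]
pre [0.6597 0.058  0.1188] tool shift [0.0151 0.0145 0.121 ]
contact [0.6597 0.058  0.1308] tool shift [0.0066 0.0141 0.1126]
```

Request:
send_rows(targets=[{"tx": 0.007,"ty": 0.005,"tz": 0.01,"wx": 0,"wy": 0,"wz": 0,"claw": 1},{"tx": 0.008,"ty": 0.005,"tz": 0.011,"wx": 0,"wy": 0,"wz": 0,"claw": 1},{"tx": 0,"ty": 0,"tz": 0,"wx": 0,"wy": 0,"wz": 0,"claw": 1}])

```text
clock: 13.5
ee_pos: [0.5905, 0.0654, 0.1895]
tcp_rot: [0.048, 0.922, -0.038, 0.382]
contact_force: [0.9, -0.3, -0.1]
opening: -0.0002
```

```bash
cat >> go.py <<'E'
zt=.7071*c-.7071*uz; yt=np.array([.086,.9963,0]); xt=np.cross(yt,zt); D=np.stack([xt,yt,zt],1)
print("rotvec tool",R.from_matrix(Rm.T@D).as_rotvec().round(3))
E
python3 go.py; python3 - <<'E'
from h import *
s,im=grab("wrist"); cv2.imwrite("pics/wrist10.png",im["frame"]); np.savez("wrist10.npz",W=cloud(im,s),bgr=im["frame"])
s,im=grab("side"); cv2.imwrite("pics/side10.png",cv2.resize(im["frame"][100:340,120:440],None,fx=2.4,fy=2.4))
E
```

```text
13.5 [0.5905 0.0654 0.1895] z [ 0.702 -0.107 -0.705] y [ 0.117  0.993 -0.034] j [-0.162  0.513 -0.184  2.26   2.294  0.54  -1.034] F [ 0.95 -0.35 -0.12]
stage [0.5893 0.0641 0.1895] tool shift [ 0.0007 -0.0014 -0.0007]
pre [0.6597 0.058  0.1188] tool shift [0.001  0.0032 0.0991]
contact [0.6597 0.058  0.1308] tool shift [-0.0075  0.0028  0.0907]
rotvec tool [-0.046  0.002  0.002]
```

View pics/wrist10.png

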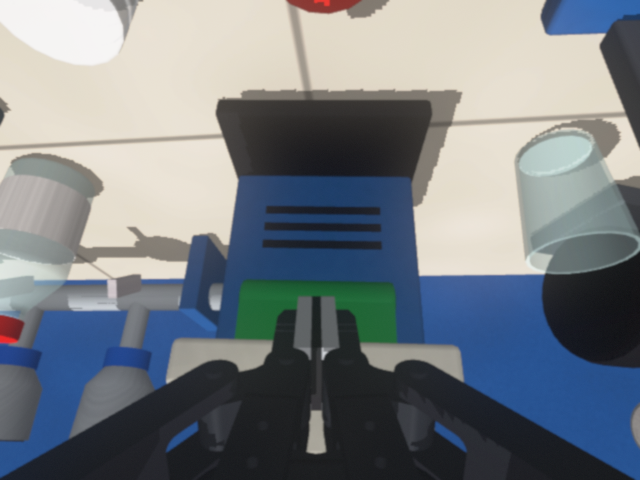

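View pics/side10.png

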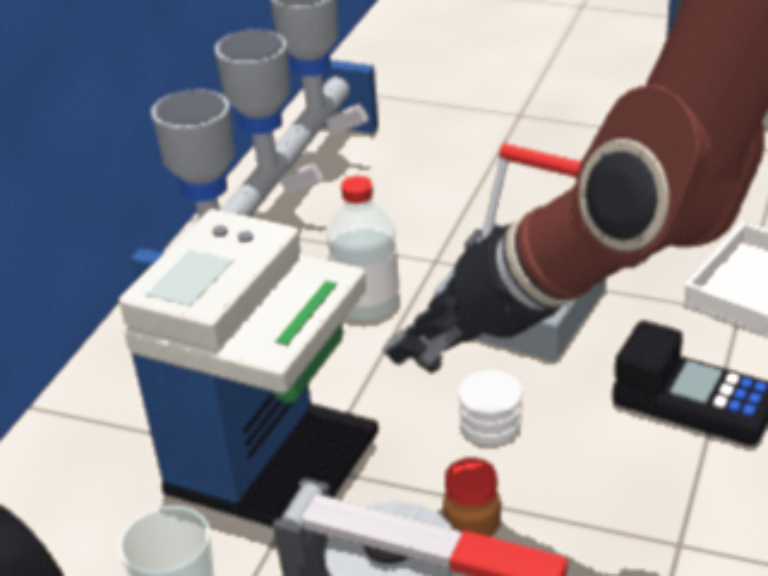

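The wrist view looks up under the lip: the green bar spans (238–395, 282–340), with the fingers centred on it at column 316. I'll check its geometry from this view's depth.

```bash
python3 - <<'E'
from h import *
z=np.load("wrist10.npz");W=z["W"];h=cv2.cvtColor(z["bgr"],cv2.COLOR_BGR2HSV).astype(int)
m=(h[...,0]>50)&(h[...,0]<75)&(h[...,1]>120)&~np.isnan(W[...,0])
p=W[m]; c=np.array([.9963,-.086,0]);y=np.array([.086,.9963,0]);A=np.array([.683,.056,.14])
q=np.stack([(p-A)@c,(p-A)@y,p[:,2]],1)
print(len(p),np.percentile(q,[1,50,99],axis=0).round(4))
# circle fit in (c,z)
from scipy.optimize import least_squares
k=q[:,2]<.143
r=least_squares(lambda t:np.hypot(q[k,0]-t[0],q[k,2]-t[1])-.012,[0,.14],loss="soft_l1",f_scale=.001); print("axis",r.x.round(4),k.sum())
v=m.nonzero()
W2=W[340:352,180:290].reshape(-1,3);W2=W2[~np.isnan(W2).any(1)]; print("lip edge",np.median((W2-A)@c),np.median(W2[:,2]))
E
```

```text
6137 [[-0.0086 -0.0449  0.132 ]
 [-0.0067 -0.0011  0.1462]
 [-0.0031  0.041   0.1663]]
axis [0.0045 0.1411] 2407
lip edge -0.01755569815252337 0.17382966362331545
```

The bar axis reads about 4 mm farther forward in this view, so I'll add 3 mm. Approaching beneath the lip.

Request:
send_rows(targets=[{"tx": 0,"ty": 0.001,"tz": 0.015,"wx": -0.046,"wy": 0,"wz": 0,"claw": 1},{"tx": 0,"ty": 0.001,"tz": 0.02,"wx": 0,"wy": 0,"wz": 0,"claw": 1},{"tx": -0.001,"ty": 0.001,"tz": 0.02,"wx": 0,"wy": 0,"wz": 0,"claw": 1},{"tx": 0,"ty": 0,"tz": 0.02,"wx": 0,"wy": 0,"wz": 0,"claw": 1},{"tx": 0,"ty": 0,"tz": 0.016,"wx": 0,"wy": 0,"wz": 0,"claw": 1},{"tx": 0,"ty": 0,"tz": 0.01,"wx": 0,"wy": 0,"wz": 0,"claw": 1},{"tx": 0,"ty": 0,"tz": 0,"wx": 0,"wy": 0,"wz": 0,"claw": 1}])

```text
clock: 14.3
ee_pos: [0.6633, 0.0613, 0.1198]
tcp_rot: [0.039, 0.922, -0.017, 0.385]
contact_force: [-0.2, 0.6, 0.2]
opening: -0.0002
```

```bash
python3 go.py; python3 - <<'E'
from h import *
s,im=grab("wrist"); cv2.imwrite("pics/wrist11.png",im["frame"]); np.savez("wrist11.npz",W=cloud(im,s),bgr=im["frame"])
s,im=grab("side"); cv2.imwrite("pics/side11.png",cv2.resize(im["frame"][100:340,120:440],None,fx=2.4,fy=2.4))
E
```

```text
14.3 [0.6633 0.0613 0.1198] z [ 0.708 -0.061 -0.703] y [ 0.085  0.996 -0.001] j [-0.049  0.717 -0.245  2.127  2.491  0.584 -1.116] F [-0.19  0.58  0.15]
stage [0.5893 0.0641 0.1895] tool shift [ 0.0024 -0.0036 -0.1016]
pre [0.6597 0.058  0.1188] tool shift [ 0.003  -0.0036 -0.0016]
contact [0.6597 0.058  0.1308] tool shift [-0.0055 -0.0036 -0.0101]
rotvec tool [0.    0.005 0.002]
```

View pics/wrist11.png

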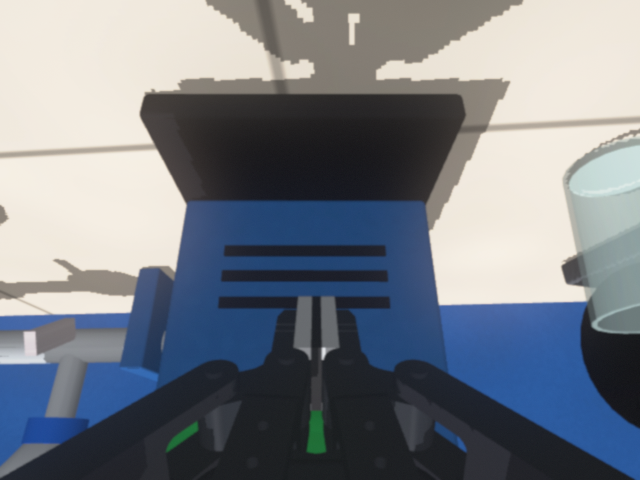

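View pics/side11.png

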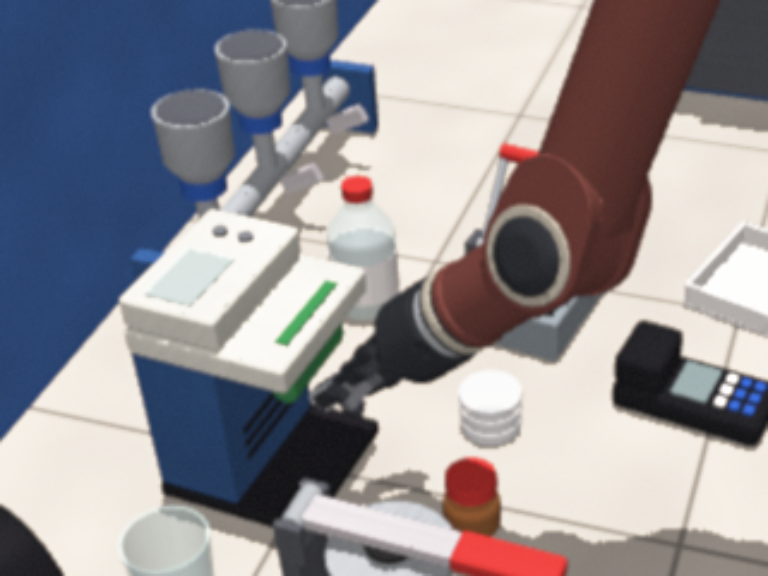

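The fingertips are under the bar with no contact (side crop: tip ~(320,400), bar ~(315,365)). Raising straight up in small steps.

Request:
send_rows(targets=[{"tx": -0.003,"ty": -0.001,"tz": -0.003,"wx": 0,"wy": 0,"wz": 0,"claw": 1},{"tx": -0.003,"ty": -0.001,"tz": -0.003,"wx": 0,"wy": 0,"wz": 0,"claw": 1},{"tx": -0.002,"ty": 0,"tz": -0.002,"wx": 0,"wy": 0,"wz": 0,"claw": 1},{"tx": 0,"ty": 0,"tz": 0,"wx": 0,"wy": 0,"wz": 0,"claw": 1}])

```text
clock: 14.8
ee_pos: [0.6625, 0.0603, 0.1323]
tcp_rot: [0.038, 0.922, -0.016, 0.385]
contact_force: [-0.5, -0.1, 0.4]
opening: -0.0001
```

Request:
send_rows(targets=[{"tx": -0.002,"ty": 0,"tz": -0.002,"wx": 0,"wy": 0,"wz": 0,"claw": 1},{"tx": -0.001,"ty": 0,"tz": -0.001,"wx": 0,"wy": 0,"wz": 0,"claw": 1},{"tx": 0,"ty": 0,"tz": 0,"wx": 0,"wy": 0,"wz": 0,"claw": 1}])

```text
clock: 15.1
ee_pos: [0.6612, 0.0604, 0.1345]
tcp_rot: [0.038, 0.923, -0.016, 0.383]
contact_force: [-1.4, -0.9, -1.2]
opening: -0.0
```

Request:
send_rows(targets=[{"tx": -0.001,"ty": 0,"tz": -0.001,"wx": 0,"wy": 0,"wz": 0,"claw": 1},{"tx": -0.001,"ty": 0,"tz": -0.001,"wx": 0,"wy": 0,"wz": 0,"claw": 1},{"tx": 0,"ty": 0,"tz": 0,"wx": 0,"wy": 0,"wz": 0,"claw": 1}])

```text
clock: 15.4
ee_pos: [0.661, 0.0604, 0.1371]
tcp_rot: [0.038, 0.923, -0.016, 0.383]
contact_force: [-2.5, 0.4, -3.7]
opening: -0.0
```

Request:
send_rows(targets=[{"tx": -0.001,"ty": 0,"tz": -0.001,"wx": 0,"wy": 0,"wz": 0,"claw": 1},{"tx": -0.001,"ty": 0,"tz": -0.001,"wx": 0,"wy": 0,"wz": 0,"claw": 1},{"tx": 0,"ty": 0,"tz": 0,"wx": 0,"wy": 0,"wz": 0,"claw": 1}])

```text
clock: 15.7
ee_pos: [0.6611, 0.0604, 0.1403]
tcp_rot: [0.038, 0.923, -0.016, 0.383]
contact_force: [-5.2, -0.0, -4.0]
opening: -0.0001
```

Request:
send_rows(targets=[{"tx": -0.001,"ty": 0,"tz": -0.001,"wx": 0,"wy": 0,"wz": 0,"claw": 1},{"tx": -0.001,"ty": 0,"tz": -0.001,"wx": 0,"wy": 0,"wz": 0,"claw": 1},{"tx": 0,"ty": 0,"tz": 0,"wx": 0,"wy": 0,"wz": 0,"claw": 1}])

```text
clock: 16.0
ee_pos: [0.6611, 0.0604, 0.1429]
tcp_rot: [0.038, 0.923, -0.016, 0.383]
contact_force: [-5.3, -0.3, -5.3]
opening: 0.0
```

Request:
send_rows(targets=[{"tx": -0.001,"ty": 0,"tz": -0.001,"wx": 0,"wy": 0,"wz": 0,"claw": 1},{"tx": 0,"ty": 0,"tz": 0,"wx": 0,"wy": 0,"wz": 0,"claw": 1}])

```text
clock: 16.2
ee_pos: [0.6607, 0.0604, 0.1434]
tcp_rot: [0.038, 0.923, -0.016, 0.382]
contact_force: [-4.1, 0.4, -10.7]
opening: 0.0003
```

Request:
send_rows(targets=[{"tx": -0.001,"ty": 0,"tz": -0.001,"wx": 0,"wy": 0,"wz": 0,"claw": 1},{"tx": 0,"ty": 0,"tz": 0,"wx": 0,"wy": 0,"wz": 0,"claw": 1},{"tx": 0,"ty": 0,"tz": 0,"wx": 0,"wy": 0,"wz": 0,"claw": 1},{"tx": 0,"ty": 0,"tz": 0,"wx": 0,"wy": 0,"wz": 0,"claw": 1}])

```text
clock: 16.6
ee_pos: [0.6601, 0.0604, 0.1443]
tcp_rot: [0.038, 0.923, -0.016, 0.382]
contact_force: [-4.5, 0.6, -18.7]
opening: -0.0002
```

```bash
python3 go.py; python3 - <<'E'
from h import *
s,im=grab("side"); cv2.imwrite("pics/side12.png",cv2.resize(im["frame"][100:340,120:440],None,fx=2.4,fy=2.4))
E
```

```text
16.6 [0.6601 0.0604 0.1443] z [ 0.704 -0.058 -0.708] y [0.082 0.997 0.   ] j [-0.062  0.66  -0.22   2.122  2.451  0.516 -1.081] F [ -4.55   0.56 -18.66]
stage [0.5893 0.0641 0.1895] tool shift [ 0.0182 -0.0022 -0.082 ]
pre [0.6597 0.058  0.1188] tool shift [ 0.0181 -0.0025  0.0179]
contact [0.6597 0.058  0.1308] tool shift [ 0.0097 -0.0025  0.0094]
rotvec tool [ 0.003 -0.002  0.002]
```

View pics/side12.png

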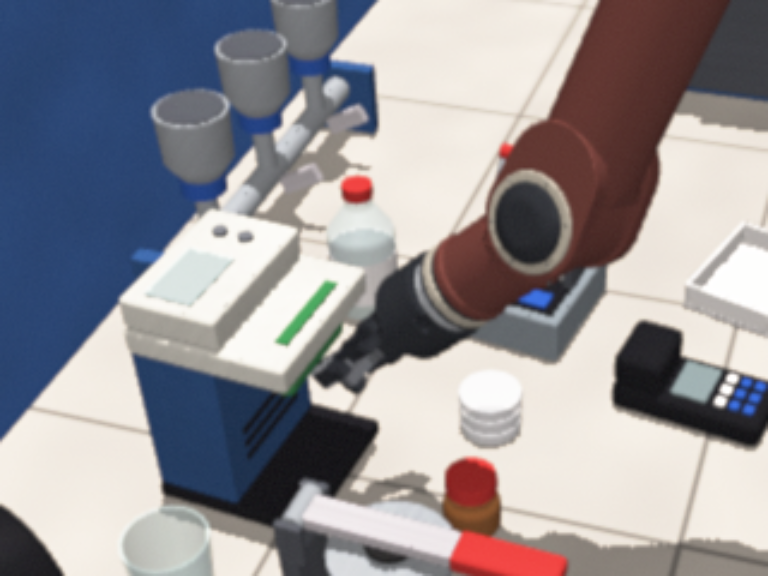

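Resistance rose sharply, to 18.7 N, after about 8–9 mm of travel, so the bar is at its stop. I'll lower, back out, and check it from the wrist camera at the staging point.

Request:
send_rows(targets=[{"tx": 0.003,"ty": 0,"tz": 0.003,"wx": 0,"wy": 0,"wz": 0,"claw": 1},{"tx": 0.007,"ty": 0,"tz": 0.005,"wx": 0,"wy": 0,"wz": 0,"claw": 1},{"tx": 0.007,"ty": 0,"tz": 0,"wx": 0,"wy": 0,"wz": 0,"claw": 1},{"tx": 0,"ty": 0,"tz": -0.02,"wx": 0,"wy": 0,"wz": 0,"claw": 1},{"tx": 0,"ty": 0,"tz": -0.025,"wx": 0,"wy": 0,"wz": 0,"claw": 1},{"tx": 0,"ty": 0,"tz": -0.025,"wx": 0,"wy": 0,"wz": 0,"claw": 1},{"tx": 0,"ty": 0,"tz": -0.02,"wx": 0,"wy": 0,"wz": 0,"claw": 1},{"tx": 0,"ty": 0,"tz": 0,"wx": 0,"wy": 0,"wz": 0,"claw": 1}])

```text
clock: 17.45
ee_pos: [0.5968, 0.0665, 0.2002]
tcp_rot: [0.039, 0.918, -0.016, 0.394]
contact_force: [-0.1, 1.1, 0.4]
opening: -0.0003
```

```bash
python3 go.py; python3 - <<'E'
from h import *
s,im=grab("wrist"); cv2.imwrite("pics/wrist13.png",im["frame"]); W=cloud(im,s)
h=cv2.cvtColor(im["frame"],cv2.COLOR_BGR2HSV).astype(int)
m=(h[...,0]>50)&(h[...,0]<75)&(h[...,1]>120)&~np.isnan(W[...,0])
p=W[m]; c=np.array([.9963,-.086,0]);y=np.array([.086,.9963,0]);A=np.array([.683,.056,.14])
q=np.stack([(p-A)@c,(p-A)@y,p[:,2]],1)
print(len(p),np.percentile(q,[1,50,99],axis=0).round(4))
from scipy.optimize import least_squares
k=q[:,2]<.151
r=least_squares(lambda t:np.hypot(q[k,0]-t[0],q[k,2]-t[1])-.012,[0,.145],loss="soft_l1",f_scale=.001); print("axis",r.x.round(4),k.sum())
s,im=grab("side"); cv2.imwrite("pics/side13.png",im["frame"]); np.savez("side13.npz",W=cloud(im,s),bgr=im["frame"])
E
python3 sw.py 14
```

```text
17.45 [0.5968 0.0665 0.2002] z [ 0.722 -0.06  -0.689] y [0.084 0.996 0.001] j [-0.101  0.5   -0.227  2.259  2.391  0.528 -1.085] F [-0.14  1.08  0.39]
stage [0.5893 0.0641 0.1895] tool shift [ 0.0127 -0.0031  0.0021]
pre [0.6597 0.058  0.1188] tool shift [ 0.0152 -0.0033  0.102 ]
contact [0.6597 0.058  0.1308] tool shift [ 0.0065 -0.0033  0.0938]
rotvec tool [0.002 0.025 0.001]
6076 [[-0.0085 -0.0449  0.1399]
 [-0.0067 -0.0063  0.1526]
 [-0.003   0.041   0.1661]]
axis [0.0046 0.1491] 2550
side 169 med u -0.0518 z [0.1497 0.1559 0.16  ] theta~ 0.559
scene 273 med u -0.0602 z [0.1521 0.1577 0.2533] theta~ 0.618
[0.59556349 0.06587054 0.19517875] [ 0.17242831 -0.46828862 -1.04990664] 17.6 tcp u 0.3040236931182759
```

View pics/wrist13.png

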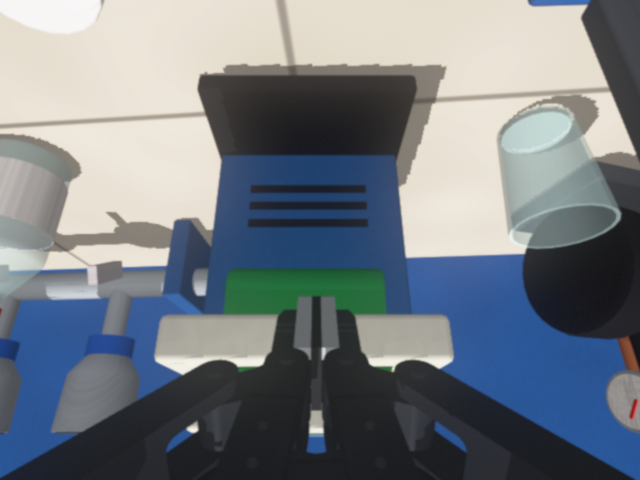

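View pics/side13.png

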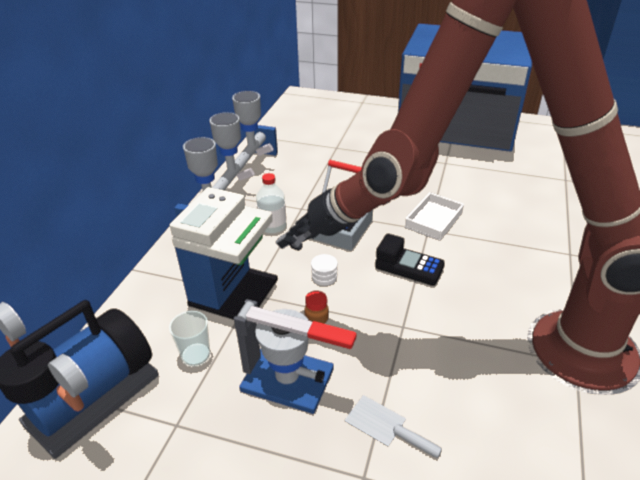

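The start bar axis rose from 0.1411 to 0.1491 m, the full 8 mm. The changeover is still at about 0.59 rad, the clamp is level, and the loose items look unmoved. I'll let the arm settle, then hand in.

Request:
send_rows(targets=[{"tx": 0,"ty": 0,"tz": 0,"wx": 0,"wy": 0,"wz": 0,"claw": 1},{"tx": 0,"ty": 0,"tz": 0,"wx": 0,"wy": 0,"wz": 0,"claw": 1},{"tx": 0,"ty": 0,"tz": 0,"wx": 0,"wy": 0,"wz": 0,"claw": 1}])

```text
clock: 17.95
ee_pos: [0.5925, 0.0659, 0.1918]
tcp_rot: [0.039, 0.922, -0.016, 0.385]
contact_force: [0.1, -0.4, -0.1]
opening: 0.0001
```

```bash
python3 - <<'E'
from h import *
s,im=grab("side"); W=cloud(im,s); h=cv2.cvtColor(im["frame"],cv2.COLOR_BGR2HSV).astype(int)
m=((h[...,0]<6)|(h[...,0]>174))&(h[...,1]>150)&(W[...,2]>.12)&(W[...,0]<.6)&(W[...,1]>.15)
print("handle z",np.percentile(W[m],[5,50,95],axis=0).round(4)[:,2],s["ee_pos"],s["contact_force"],np.abs(s["qd"]).max())
print(arm.finish_job())
E
```

```text
handle z [0.1611 0.17   0.1724] [0.59246207 0.06587287 0.19178324] [ 0.14185237 -0.43377049 -0.14847989] 0.004990238675378246
the job is handed in; nothing more can be done
None
```

The filter station is in service, and I handed the job in at about 18 s of the 61 s allowed; no verdict was reported. I folded the clamp down and moved the changeover handle to centre off, where it stayed for more than 1.2 s. I then took it over to yellow and pushed the green start bar up from below.

Last checks before hand-in:
- **Clamp:** the top of its red handle is at z ≈ 0.170 m, which is level, and it went solid at 14.5 N when pressed.
- **Changeover:** the side camera gave about 0.56 rad and the scene camera about 0.62 rad. They see opposite sides of the bar, so the true angle is about 0.59 rad; both are above the 0.5 rad needed.
- **Start bar:** its measured axis rose from 0.1411 to 0.1491 m, the full 8 mm.
- **Robot:** it is standing clear with contact force around 0.5 N, about the noise level.
- **Loose things:** by eye they had not moved in the last pictures; I did not measure their positions.

Two things disagreed along the way:
- The wrist camera placed the controller about 4 mm farther away than the fixed cameras did. I allowed 3 mm for that on the approach.
- The first tilt of the tool reached only 38° instead of 45°, so I added the rest before going under the lip.

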